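# Clamp a batten in the mitre box

## Robot

A 7-joint arm with a two-finger parallel gripper is mounted at the origin on the work surface. World frame = base frame: x ahead of the robot, y to its left, z up, the work surface at z = 0. Lengths are in m, angles in rad, forces in N, time in s.
With the tool pointing down it reaches from about 0.425 to 0.825 m from the base axis. Payload 3.6 kg.
Tool frame: the origin (TCP) lies at the very end of the fingers, on their centre line; the grasp point (between the pads) lies 19 mm behind it; z points along the fingers, y is the direction in which the jaws open and shut (so a half turn about z gives the same grasp; the last joint's range is limited). The gripper opens to 85 mm and grips with 20 to 120 N. Pads are 22 mm wide; open, the fingers measure 114 mm over their backs; the gripper's body (76 mm by 85 mm) begins 54 mm behind the grasp point. The pads swing forward as they close: fully open they stand 13 mm farther back than shut.
Start: joints at [1.282, 0.615, -0.013, 1.423, 0.008, 1.103, -0.04], TCP at [0.169, -0.628, 0.231] pointing down, gripper open.
Joint ranges: [-3.12, 3.12], [-0.3, 2.06], [-1.34, 1.32], [0.26, 2.42], [-1.36, 4.5], [0.01, 1.98], [-2.84, 2.84]. Speed limits (rad/s): [2.79, 2.79, 3.14, 3.14, 3.14, 3.14, 3.14].

## Interface

Orientations are given as a unit quaternion [x, y, z, w].
In Python, from workcell import manip, optics gives the robot as it stands. The module is installed in compiled form; this text tells all that it offers.
- The arm moves only by the shell command python3 -m handwheel 'ROWS' [FORCE]. ROWS is a JSON object of lists of equal length, an entry for each row: "gripper": the closure, from -1 (fully open) to 1 (shut), so that 0 is half open; "offset": the shift along the tool's x, y, z scaled (see below), a list of three; "rot": the turn, a rotation vector about the tool's x, y, z scaled (see below), a list of three. In form: {"gripper": [gripper, ...], "offset": [[x, y, z], ...], "rot": [[rx, ry, rz], ...]}. A call has exactly 10 rows; each row is the pose to reach, as a shift and turn from the pose measured when the call began, along the tool's axes at that moment, turning the shorter way round; what a row does not reach only later rows make up. The controller multiplies each number of a shift by 30 cm and each number of a turn by 360 degrees. A row lasts 1/12 s, in which the tool goes at most 41.7 mm and 7.16 degrees, less where a joint would pass 70% of its speed; a pose out of reach is approached as far as the arm can. A call with a number of a shift or a turn outside -1 to 1 is refused whole. A call with a gripper value outside its range is refused whole. The fingers move at their own pace and stop on an object; FORCE is the grip in N (left out, the last holds). Time passes only in rows, so rows that repeat a pose let the fingers close, or fill a call up. It gives the time, the measured TCP pose, the force and the opening at its end, in the units of the state.
- manip.state(): the state, without advancing time (a new reading comes with each control period).
- optics.snapshot(name): name is "scene" or "top" or "wrist"; returns (picture, depth): 384x512x3 uint8, blue, green, red; 384x512 float32, m along the optical axis (not along the pixel's ray), 0 where there is no reading.
- optics.camera_params(name): a dict with "fx", "fy", "cx", "cy" (pixels), "xyz" and "orientation" of the camera in the world. Camera axes: x right, y down, z forward; pixel columns grow to the right and rows downward; lengths in m; the calibration is good to about 2 mm. A picture is of the moment at which its call begins: read the wrist's pose just before it. camera_params takes no time and is no camera call; for the wrist camera it gives the pose at the moment of the call.
- manip.close_job(): hands the job in, once; it reports no verdict.
The state is a dict: "time_s": time; "joint_pos": joint angles; "qd": joint speeds; "joint_torque": joint torques, N m; "eef_pos": TCP position; "tool_rot": TCP orientation; "contact_force": force on the tool from outside, world axes, zero at the start; "wrist_torque": the same for the moment, N m; "grip_width": finger opening in m.
Only numpy, scipy, OpenCV 4.12 (cv2) and the standard library are available. Lean on these libraries where they do the work, as an engineer would, in place of code of your own. Each camera call takes 0.05 s, during which the arm holds its last target.

## Task

Get the pine batten ready for sawing: slide it flat along the bed of the mitre box until its end is up against the blue length stop and its back edge is flush along the fence, then turn the orange T-handle of the hold-down clockwise until the rising resistance tells you the batten is firmly clamped, and let go. Push gently, do not overtighten and dent the soft pine, and leave the other things on the bench and the pencil where they are.

Things in the scene. Friction and masses are not known exactly. Their poses are not given: they have to be found in the camera images.
- mitre_box: mitre box, an alloy sawing fixture fixed to the bench: flat bed 165 mm (x) by 460 mm (y), its top 30 mm above the bench. Origin at bench height under its centre; x points from the front edge (x = -85 mm) to the fence, y along the fence away from the blue length stop, z up. The seated batten has its origin at x = +23, y = -10 mm in this frame, on the bed.
- fence_face (a point): point on the fence's front face (axes as the mitre box), 11 mm above the bed, midway along the seated batten. The face is the plane x = +45 mm of the mitre box, 460 mm long with narrow saw slots; fence 14 mm thick, its top 40 mm above the bed.
- stop_face (a point): point where the batten's end meets the length stop (axes as the mitre box), 11 mm above the bed. The stop, a blue block 26 mm thick astride the fence, has its face at y = -170 mm of the mitre box; it reaches from the fence 53 mm forward over the bed, top 47 mm above the bed, with a black knob 14 mm higher.
- clamp_boss (a point): top of the blue hold-down arm's boss (34 mm across) on the upright screw's axis, at x = +20, y = -110 mm of the mitre box, about 115 mm above the bench (it is locked at slightly differing heights). The arm, 26 mm thick, comes from a post behind the fence, 70 mm beyond the screw, top 124 mm above the bench.
- batten: pine batten 44 mm (x) by 320 mm (y) by 22 mm thick (z), 0.13 to 0.25 kg, lying loosely on the bed under the raised clamp foot, short of the stop by 10 to 45 mm, off the fence by 10 to 30 mm and a little askew. Origin at the centre of its underside, axes as the mitre box when seated.
- handle (a point): centre of the orange T-handle's bar, on the screw axis: 96 mm long (this point's x), 14 mm wide (y), 16 mm tall (z), on a 14 mm neck, about 170 mm above the bench, 40 mm or more above the arm. It springs a little (0.06 rad). Clockwise from above lowers it by 12 mm a turn. The rubber-faced swivel foot (29 mm disc, worn more or less) starts 1 to 8 mm above the batten. It stays where it is left.
- screw (a joint): turn of the T-handle in rad, growing clockwise seen from above (tightening). The thread drags with a steady 0.2 N m (0.12 to 0.2 felt by a hand that has just stopped turning). Once the foot bears on the wood it climbs, by 0.15 to 0.3 N m per radian. Firmly clamped is a rise of 0.08 to 0.15 N m over the free drag; below 0.06 the batten is loose, above 0.18 the pine is dented.
- tenon_saw: tenon saw lying flat, steel blade 250 x 75 mm with brass back, dark wood handle; a bystander
- hammer: hammer lying on the bench, 260 mm, wooden shaft; a bystander
- glue_bottle: cream glue bottle standing, 60 mm across, 170 mm tall, orange cap; a bystander
- tape_measure: yellow tape measure standing on its edge, 70 x 36 x 64 mm; a bystander
- try_square: try square lying flat, dark wood stock 110 mm, steel blade 160 mm; a bystander
- pencil: red flat carpenter's pencil, 110 x 8 x 12 mm, lying on the front edge of the mitre box's bed near the length-stop end; a bystander
- offcut: pine offcut 100 x 44 x 22 mm lying on the bench; a bystander

How it is judged:
On the way, in this order (a step that is already met when the one before it is completed fails the run):
1. the batten lies against the length stop and flush along the fence (x of batten in the frame of mitre_box above 0.0205 m and y of batten in the frame of mitre_box below -0.0075 m and angle between the y axis of batten and the y axis of mitre_box, either way round below 0.015 rad and angle between batten's own z axis and vertical below 0.03 rad), for 0.1 s.
2. the foot clamps the seated batten firmly (all of step 1 and contact force between screw and batten above 30 N), for 0.3 s.
At the end, for the whole second after the job is handed in: the batten lies flat with its end within 2.5 mm of the length stop, its back edge within 2.5 mm of the fence and parallel to it within 0.015 rad, at rest, and the clamp foot presses on it with 30 to 95 N with the handle released (all of step 2 and contact force between screw and batten below 95 N and linear speed of batten below 0.01 m/s); the robot touches nothing.
It fails at once if the foot presses on the pine with more than 105 N and dents it (contact force between screw and batten above 105 N).
It fails at once if the fingers push the batten with more than 40 N (contact force between the fingers and batten above 40 N).
It fails at once if another thing on the bench is moved by more than 20 mm (distance of any of tenon_saw, hammer, glue_bottle, tape_measure, try_square, pencil, offcut from where it was at the start of the episode above 0.02 m).
It also fails if it takes over 72 s, if anything falls off the work surface, if the arm or the gripper's body presses on something with over 40 N, if the wrist force passes 120 N, or if a joint passes its speed limit or range.

## Working session

There is one attempt and no reset: what is moved stays moved. The work goes in short steps, Python scripts to look and compute and a shell command to move; the robot and the scene stay as the last step left them, time stands still between calls to the robot, and variables do not carry over. Pictures are saved under pics/ and viewed, and the job is handed in when it is done.

```bash
mkdir -p pics; python3 - <<'E'
from workcell import manip, optics
import cv2,numpy as np
s=manip.state();print(s)
for n in("scene","top","wrist"):
    print(n,optics.camera_params(n))
    im,d=optics.snapshot(n);cv2.imwrite(f"pics/{n}0.png",im);np.save(f"pics/{n}0.npy",d)
E
```

```text
{'time_s': 0.0, 'joint_pos': array([ 1.28150347,  0.61592282, -0.01261471,  1.42491696,  0.0080637 ,
        1.10336674, -0.04041007]), 'qd': array([-0.00051936,  0.00028272, -0.00087383,  0.00022353,  0.00123404,
       -0.00040557,  0.00122626]), 'joint_torque': array([-2.98742571e-04, -4.69210482e+01,  2.59155063e-01, -1.71030629e+01,
        1.00283351e-02,  9.53722367e-03, -2.52851990e-06]), 'eef_pos': array([ 0.16867548, -0.62694252,  0.2301298 ]), 'tool_rot': array([ 9.91376543e-01,  1.31037802e-01, -1.70729080e-04, -1.27095134e-03]), 'contact_force': array([-0.46175925,  0.28409563,  0.5961744 ]), 'wrist_torque': array([0.02736529, 0.03054492, 0.03290828]), 'grip_width': 0.0855205598750509}
scene {'fx': 350.85214339847147, 'fy': 350.85214339847147, 'cx': 259.4510185921846, 'cy': 194.7274924674018, 'xyz': array([ 0.90772951, -0.60334653,  0.76801451]), 'orientation': array([ 0.86420385,  0.27106202, -0.12249423, -0.40579829])}
top {'fx': 437.96065036597355, 'fy': 437.96065036597355, 'cx': 251.56993434214303, 'cy': 182.41510230547314, 'xyz': array([0.25559517, 0.01556736, 1.69235725]), 'orientation': array([-0.70087698,  0.70963997, -0.05494428,  0.04651555])}
wrist {'fx': 314.8258109642591, 'fy': 314.8258109642591, 'cx': 255.8877297727456, 'cy': 188.58593134208834, 'xyz': array([ 0.24585515, -0.60560112,  0.37295134]), 'orientation': array([ 0.78368599, -0.6006687 , -0.09699351,  0.12500259])}
```

View pics/scene0.png

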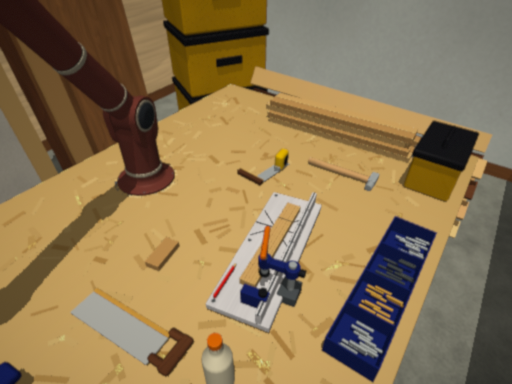

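View pics/top0.png

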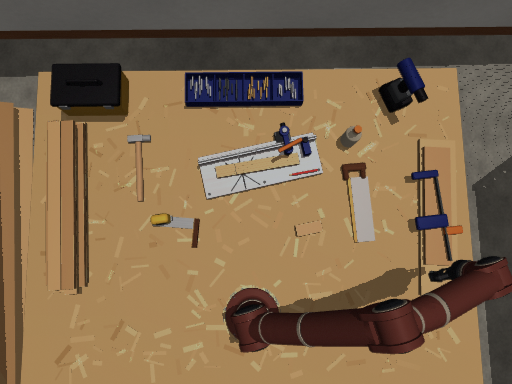

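View pics/wrist0.png

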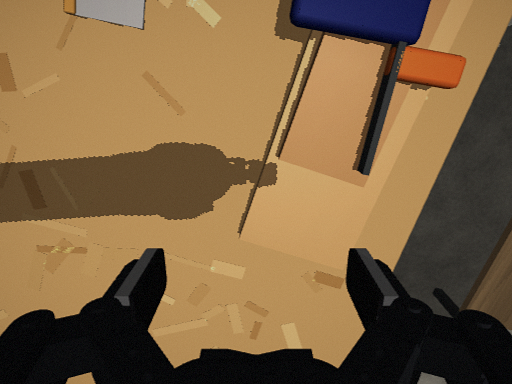

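The views show the box at about (260,165) in the top view: stop and clamp at its right end, pencil at (305,173), bottle at (353,134), saw at (358,200). I'll zoom in and set up helpers.

```bash
cat > h.py <<'E'
from workcell import manip, optics
import cv2,numpy as np
from scipy.spatial.transform import Rotation as R
def ray(n,uv,cp=None):
    c=cp or optics.camera_params(n); uv=np.atleast_2d(uv).astype(float)
    d=np.c_[(uv[:,0]-c['cx'])/c['fx'],(uv[:,1]-c['cy'])/c['fy'],np.ones(len(uv))]
    return c['xyz'],R.from_quat(c['orientation']).apply(d)
def onz(n,uv,z,cp=None):
    o,d=ray(n,uv,cp); return o+d*((z-o[2])/d[:,2])[:,None]
def ondepth(n,uv,dep,cp=None):
    o,d=ray(n,uv,cp); return o+d*np.asarray(dep)[:,None]
E
python3 - <<'E'
import cv2
im=cv2.imread('pics/top0.png')[110:210,185:385]
cv2.imwrite('pics/topz.png',cv2.resize(im,(800,400),interpolation=cv2.INTER_CUBIC))
im=cv2.imread('pics/scene0.png')[180:340,190:350]
cv2.imwrite('pics/scenez.png',cv2.resize(im,(600,600),interpolation=cv2.INTER_CUBIC))
E
```

```text
(no output)
```

View pics/topz.png

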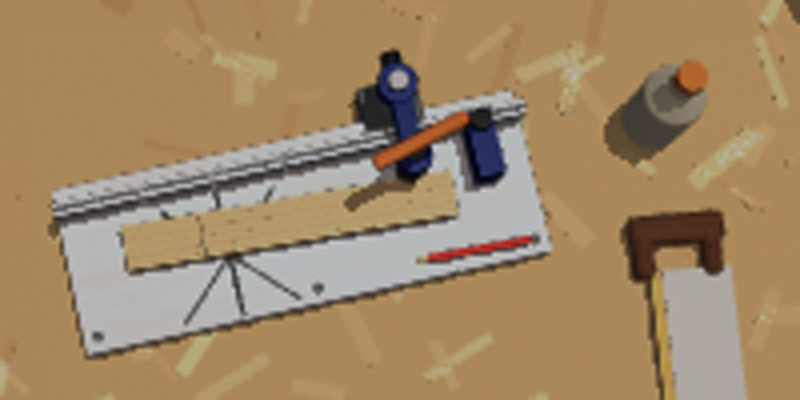

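View pics/scenez.png

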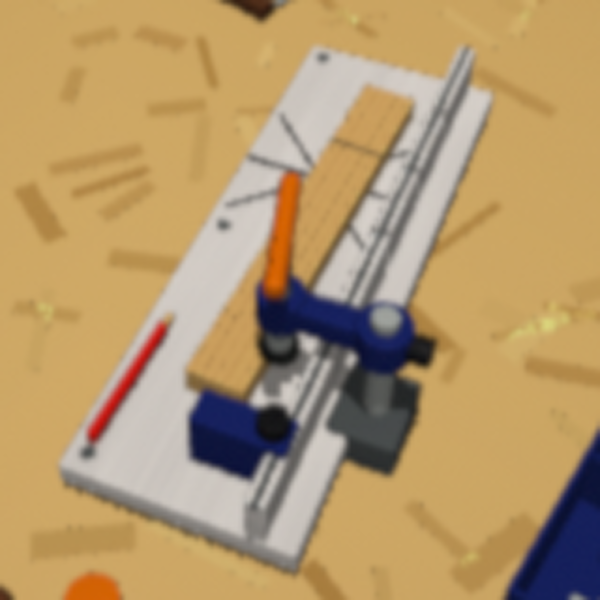

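```bash
python3 - <<'E'
from h import *
z=lambda p:(np.array(p,float)+.5)/4-.5+[185,110]
P=lambda n,p,h:onz('top',z(p),h)
for nm,p,h in [('FL',(90,355),.03),('FR',(549,251),.03),('batten lf',(131,271),.052),('bat lb',(122,227),.052),('bat rf',(459,215),.052),('bat rb',(449,172),.052),
 ('fence l front top',(54,215),.07),('fence r front top',(525,117),.07),('handle l',(379,162),.178),('handle r',(466,118),.178),('pencil tip',(420,260),.036),('pencil end',(538,240),.036),('bottle cap',(692,77),.17)]:
    print(nm,P(nm,p,h).round(4))
# handle via depth
im=cv2.imread('pics/top0.png');d=np.load('pics/top0.npy')
hsv=cv2.cvtColor(im,cv2.COLOR_BGR2HSV);m=cv2.inRange(hsv,(4,180,120),(16,255,255))
n,l,st,c=cv2.connectedComponentsWithStats(m)
for i in range(1,n):
    if st[i,4]>15:
        v,u=np.where(l==i);w=ondepth('top',np.c_[u,v],d[v,u]);print(c[i],st[i,4],np.median(w,0).round(4),w[:,2].max(),cv2.minAreaRect(np.c_[u,v].astype(np.float32)))
E
```

```text
FL [[0.4364 0.1643 0.03  ]]
FR [[ 0.5318 -0.2774  0.03  ]]
batten lf [[0.5135 0.1237 0.052 ]]
bat lb [[0.5559 0.1321 0.052 ]]
bat rf [[ 0.5639 -0.1889  0.052 ]]
bat rb [[ 0.6058 -0.1805  0.052 ]]
fence l front top [[0.5648 0.1947 0.07  ]]
fence r front top [[ 0.6546 -0.2522  0.07  ]]
handle l [[ 0.5886 -0.1038  0.178 ]]
handle r [[ 0.6277 -0.1819  0.178 ]]
pencil tip [[ 0.5235 -0.1522  0.036 ]]
pencil end [[ 0.5417 -0.2662  0.036 ]]
bottle cap [[ 0.6652 -0.3869  0.17  ]]
[357.60526316 128.84210526] 38 [ 0.6649 -0.3866  0.1714] 0.1784750460142479 ((357.7500305175781, 128.75), (6.363960266113281, 5.656853675842285), 45.0)
[290.29268293 144.25609756] 82 [ 0.6102 -0.1434  0.1774] 0.18511180342079947 ((289.9000549316406, 144.3000030517578), (3.130495071411133, 24.59674835205078), 63.43495178222656)
[454.3539823  229.71681416] 113 [ 0.3038 -0.7597  0.0612] 0.07270996212490122 ((454.4615783691406, 229.6923370361328), (7.442083835601807, 14.884167671203613), 82.87498474121094)
```

```bash
cat >> h.py <<'E'
BOX=dict(c=np.array([.567,-.039]),yaw=np.deg2rad(11.7))
try:
    import json;_b=json.load(open('box.json'));BOX=dict(c=np.array(_b['c']),yaw=_b['yaw'])
except Exception: pass
def b2w(x,y):
    a=BOX['yaw'];return BOX['c']+np.array([x*np.cos(a)-y*np.sin(a),x*np.sin(a)+y*np.cos(a)])
def w2b(p):
    a=BOX['yaw'];p=np.atleast_2d(p)[:,:2]-BOX['c'];return np.c_[p[:,0]*np.cos(a)+p[:,1]*np.sin(a),-p[:,0]*np.sin(a)+p[:,1]*np.cos(a)]
def plan(xy,z,psi):
    """psi: world angle of tool x; returns offset/.3 and rot/2pi in tool frame, tool down"""
    s=manip.state();r=R.from_quat(s['tool_rot'])
    t=R.from_matrix(np.c_[[np.cos(psi),np.sin(psi),0],[np.sin(psi),-np.cos(psi),0],[0,0,-1]])
    o=r.inv().apply(np.r_[xy,z]-s['eef_pos'])
    rv=(r.inv()*t).as_rotvec()
    print('offset',(o/.3).round(4),'rot',(rv/2/np.pi).round(4))
def st():
    s=manip.state();m=R.from_quat(s['tool_rot']).as_matrix()
    print('t',round(s['time_s'],2),'pos',s['eef_pos'].round(4),'box',w2b(s['eef_pos'])[0].round(4),'psi',np.degrees(np.arctan2(m[1,0],m[0,0])).round(2),'tilt',m[2,:2].round(4),'F',s['contact_force'].round(2),'M',s['wrist_torque'].round(3),'q7',s['joint_pos'].round(2),'w',round(s['grip_width'],4))
E
python3 -c "
from h import *
st();plan(b2w(.01,-.08),.32,BOX['yaw']+np.pi/2)"
```

```text
t 0.15 pos [ 0.1687 -0.6271  0.2304] box [-0.5093 -0.4951] psi 15.06 tilt [-0.    -0.002] F [-0.46 -0.77 -0.22] M [-0.029  0.009  0.028] q7 [ 1.28  0.62 -0.01  1.42  0.01  1.1  -0.04] w 0.0858
offset [ 1.8091 -1.2805 -0.2961] rot [-3.000e-04 -2.000e-04 -2.407e-01]
```

```bash
python3 -m handwheel '{"gripper":[-1,-1,-1,-1,-1,-1,-1,-1,-1,-1],"offset":[[0.1,-0.06,-0.1],[0.2,-0.13,-0.2],[0.3,-0.2,-0.29],[0.4,-0.28,-0.29],[0.5,-0.35,-0.29],[0.6,-0.42,-0.29],[0.7,-0.5,-0.29],[0.8,-0.57,-0.29],[0.9,-0.64,-0.29],[1,-0.71,-0.29]],"rot":[[0,0,-0.015],[0,0,-0.03],[0,0,-0.045],[0,0,-0.06],[0,0,-0.075],[0,0,-0.09],[0,0,-0.105],[0,0,-0.12],[0,0,-0.135],[0,0,-0.15]]}'
python3 -c "
from h import *
st();plan(b2w(.01,-.08),.32,BOX['yaw']+np.pi/2)"
```

```text
time_s: 0.98
eef_pos: [0.4037, -0.342, 0.3178]
tool_rot: [0.823, 0.569, 0.0, -0.001]
contact_force: [0.4, -0.9, -0.4]
grip_width: 0.0852
t 0.98 pos [ 0.4037 -0.342   0.3178] box [-0.2213 -0.2636] psi 69.32 tilt [ 0.0014 -0.0015] F [ 0.44 -0.95 -0.44] M [-0.04  -0.039  0.07 ] q7 [ 0.89  0.36 -0.32  1.63  0.12  1.17  0.18] w 0.0852
offset [ 0.9298  0.3235 -0.0066] rot [-0.0002 -0.0003 -0.0899]
```

```bash
python3 -m handwheel '{"gripper":[-1,-1,-1,-1,-1,-1,-1,-1,-1,-1],"offset":[[0.11,0.04,0],[0.22,0.08,0],[0.33,0.115,0],[0.44,0.15,0],[0.55,0.19,0],[0.66,0.23,0],[0.77,0.27,0],[0.88,0.31,0],[0.93,0.3235,-0.006],[0.93,0.3235,-0.006]],"rot":[[0,0,-0.012],[0,0,-0.024],[0,0,-0.036],[0,0,-0.048],[0,0,-0.06],[0,0,-0.072],[0,0,-0.084],[0,0,-0.09],[0,0,-0.09],[0,0,-0.09]]}'
python3 - <<'E'
from h import *
st();cp=optics.camera_params('wrist');im,d=optics.snapshot('wrist');cv2.imwrite('pics/w1.png',im);np.save('pics/w1.npy',d)
import pickle;pickle.dump(cp,open('pics/w1.pkl','wb'));print(cp)
E
```

```text
time_s: 1.82
eef_pos: [0.5949, -0.1092, 0.3194]
tool_rot: [0.628, 0.778, 0.002, -0.002]
contact_force: [0.2, 0.3, 0.3]
grip_width: 0.0854
t 1.82 pos [ 0.5949 -0.1092  0.3194] box [ 0.0131 -0.0744] psi 102.21 tilt [0.0063 0.0012] F [0.18 0.33 0.29] M [-0.005  0.028 -0.032] q7 [ 0.45  0.52 -0.5   1.41  0.24  1.28  0.14] w 0.0854
{'fx': 314.8258109642591, 'fy': 314.8258109642591, 'cx': 255.8877297727456, 'cy': 188.58593134208834, 'xyz': array([ 0.5773937 , -0.03075589,  0.46259808]), 'orientation': array([0.98224623, 0.10480678, 0.01737972, 0.15461509])}
```

View pics/w1.png

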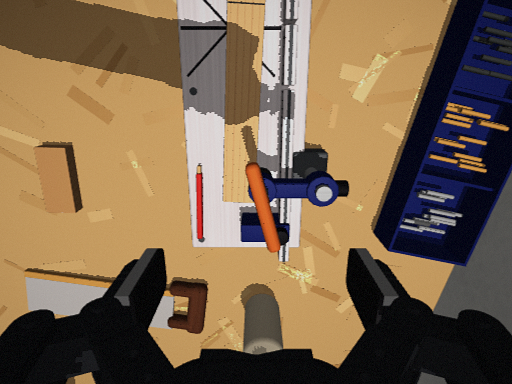

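Wrist view: pencil at (199,200), batten end at (235,203), handle bar (250,168)-(277,248), stop (263,228), box corner (193,247). Zoom for precise edges.

```bash
python3 -c "
import cv2
im=cv2.imread('pics/w1.png')
cv2.imwrite('pics/w1a.png',cv2.resize(im[130:260,170:350],(800,578),interpolation=cv2.INTER_CUBIC))
cv2.imwrite('pics/w1b.png',cv2.resize(im[0:130,170:350],(800,578),interpolation=cv2.INTER_CUBIC))
"
```

```text
(no output)
```

View pics/w1a.png

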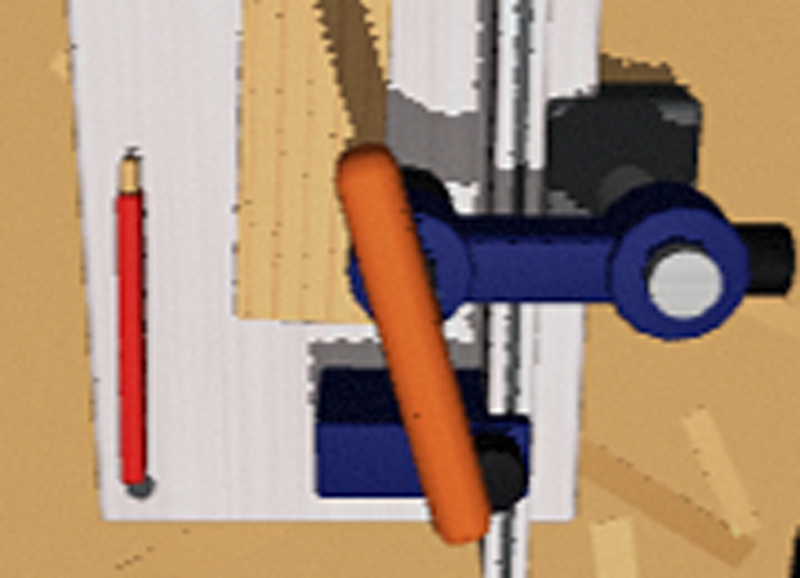

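View pics/w1b.png

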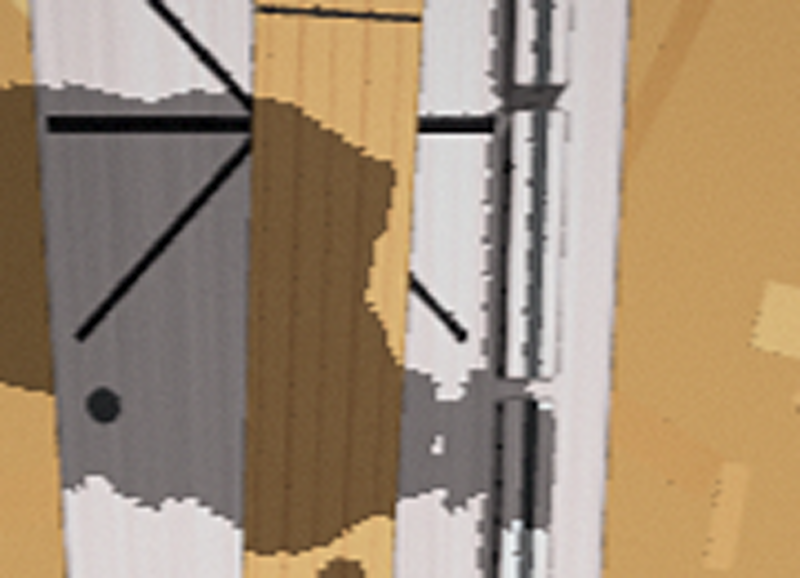

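```bash
python3 - <<'E'
from h import *
import pickle,json
cp=pickle.load(open('pics/w1.pkl','rb'));d=np.load('pics/w1.npy')
k=800/180
A=lambda x,y:np.array([(x+.5)/k-.5+170,(y+.5)/k-.5+130]);B=lambda x,y:A(x,y)-[0,130]
P=lambda p,h:onz('w',p,h,cp)[0,:2]
f0,f1=P(A(102,520),.03),P(B(32,0),.03);r0,r1=P(A(576,518),.03),P(B(632,0),.03)
an=lambda v:np.degrees(np.arctan2(v[1],v[0]))
print('front',an(f1-f0)-90,'back',an(r1-r0)-90,'end',an(r0-f0),'width',np.linalg.norm(r0-f0))
yaw=np.deg2rad(np.mean([an(f1-f0)-90,an(r1-r0)-90]))
ex=np.array([np.cos(yaw),np.sin(yaw)]);ey=np.array([-ex[1],ex[0]])
c=(f0+r0)/2+ey*.23+ex*.0025
print(c,np.degrees(yaw));json.dump(dict(c=list(c),yaw=yaw),open('box.json','w'))
BOX.update(c=c,yaw=yaw)
for nm,p,h in [('bat fr corner',A(236,320),.052),('bat front far',B(257,0),.052),('bat back far',B(424,0),.052),('stop front',A(320,372),.077),('stop2',A(318,420),.077),('fence top front?',B(497,300),.07),('handle far end',A(370,148),.178),('handle near end',A(465,540),.178),('pencil tip',A(131,150),.04),('pencil end',A(134,485),.04),('boss c',A(418,268),.115)]:
    w=P(p,h);v,u=np.round(p[::-1]).astype(int);print(nm,w.round(4),w2b(w)[0].round(4),'depthpt',ondepth('w',[p],[d[v,u]],cp)[0].round(4))
# handle mask
im=cv2.imread('pics/w1.png');hsv=cv2.cvtColor(im,cv2.COLOR_BGR2HSV);m=cv2.inRange(hsv,(4,190,120),(14,255,255))
n,l,s,_=cv2.connectedComponentsWithStats(m);i=1+np.argmax(s[1:,4]);v,u=np.where(l==i)
w=ondepth('w',np.c_[u,v],d[v,u],cp);zt=np.percentile(w[:,2],[5,50,90]);print(s[i],zt)
pts=onz('w',np.c_[u,v],zt[1],cp)[:,:2];rc=cv2.minAreaRect((pts*1000).astype(np.float32));print(rc)
mm=pts.mean(0);print(mm,w2b(mm));e,V=np.linalg.eigh(np.cov(pts.T));print('bar ang',an(V[:,1]))
E
```

```text
front 11.923813451333231 back 11.998445839889115 end 12.413199814802557 width 0.16370052051448944
[ 0.56712647 -0.03602271] 11.961129645611175
bat fr corner [ 0.5651 -0.1885] [-0.0336 -0.1488] depthpt [ 0.5644 -0.1967  0.0307]
bat front far [0.526  0.0557] [-0.0212  0.0982] depthpt [0.5259 0.0559 0.0511]
bat back far [0.5682 0.0648] [0.0219 0.0984] depthpt [0.5677 0.0701 0.0292]
stop front [ 0.5932 -0.1899] [-0.0064 -0.1559] depthpt [ 0.5948 -0.2064  0.0369]
stop2 [ 0.5957 -0.2052] [-0.0071 -0.1715] depthpt [ 0.5958 -0.2065  0.0742]
fence top front? [ 0.6025 -0.0029] [0.0415 0.0251] depthpt [ 6.049e-01 -3.000e-04  3.330e-02]
handle far end [ 0.5893 -0.0967] [ 0.0091 -0.0639] depthpt [ 0.5895 -0.098   0.1722]
handle near end [ 0.6296 -0.1818] [ 0.0309 -0.1555] depthpt [ 0.6298 -0.1822  0.1771]
pencil tip [ 0.5229 -0.1449] [-0.0658 -0.0973] depthpt [ 0.5217 -0.1474  0.0305]
pencil end [ 0.5419 -0.2582] [-0.0707 -0.2121] depthpt [ 0.5412 -0.2627  0.0316]
boss c [ 0.6109 -0.1401] [ 0.0212 -0.1108] depthpt [ 0.6051 -0.1213  0.1746]
[ 246  164   34   88 1160] [0.1748134  0.17758105 0.17866329]
((609.00537109375, -140.392578125), (12.979849815368652, 93.60643005371094), 27.190763473510742)
[ 0.60797867 -0.13836799] [[ 0.01875437 -0.10858974]]
bar ang 117.26111165971483
```

```bash
python3 - <<'E'
from h import *
st();plan(b2w(-.06,.01),.037,BOX['yaw']+np.pi/2)
E
```

```text
t 1.87 pos [ 0.5936 -0.1127  0.3193] box [ 0.01   -0.0805] psi 101.98 tilt [ 0.0035 -0.0009] F [-0.44 -1.71  0.62] M [-0.046  0.006 -0.022] q7 [ 0.45  0.51 -0.5   1.41  0.24  1.28  0.14] w 0.0854
offset [ 0.2983 -0.2324  0.9422] rot [-0.0002 -0.0006  0.0001]
```

```bash
python3 -m handwheel '{"gripper":[1,1,1,1,1,1,1,1,1,1],"offset":[[0.1,-0.077,0],[0.2,-0.155,0],[0.298,-0.232,0.05],[0.298,-0.232,0.18],[0.298,-0.232,0.31],[0.298,-0.232,0.44],[0.298,-0.232,0.57],[0.298,-0.232,0.68],[0.298,-0.232,0.75],[0.298,-0.232,0.8]],"rot":[[0,0,0],[0,0,0],[0,0,0],[0,0,0],[0,0,0],[0,0,0],[0,0,0],[0,0,0],[0,0,0],[0,0,0]]}' 60
python3 - <<'E'
from h import *
st();plan(b2w(-.06,.01),.037,BOX['yaw']+np.pi/2)
cp=optics.camera_params('wrist');im,d=optics.snapshot('wrist');cv2.imwrite('pics/w2.png',im)
E
```

```text
time_s: 2.7
eef_pos: [0.5043, -0.0415, 0.0771]
tool_rot: [0.631, 0.776, -0.001, -0.003]
contact_force: [0.5, 0.0, 0.0]
grip_width: 0.0001
t 2.7 pos [ 0.5043 -0.0415  0.0771] box [-0.0626  0.0077] psi 101.81 tilt [ 0.0028 -0.006 ] F [0.52 0.03 0.01] M [ 0.005 -0.04   0.012] q7 [ 0.3   0.65 -0.39  1.98  0.42  0.6  -0.17] w 0.0001
offset [0.0074 0.0094 0.1338] rot [-0.0009 -0.0005 -0.0004]
```

View pics/w2.png

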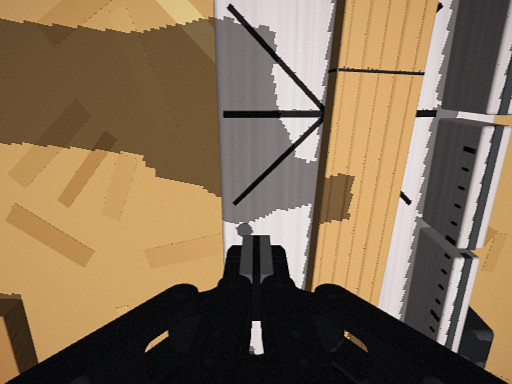

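```bash
python3 -m handwheel '{"gripper":[1,1,1,1,1,1,1,1,1,1],"offset":[[0.007,0.005,0.05],[0.007,0.007,0.1],[0.007,0.009,0.13],[0.007,0.02,0.13],[0.007,0.04,0.13],[0.007,0.055,0.13],[0.007,0.07,0.13],[0.007,0.085,0.13],[0.007,0.1,0.13],[0.007,0.11,0.13]],"rot":[[0,0,0],[0,0,0],[0,0,0],[0,0,0],[0,0,0],[0,0,0],[0,0,0],[0,0,0],[0,0,0],[0,0,0]]}'
python3 - <<'E'
from h import *
st()
cp=optics.camera_params('wrist');im,d=optics.snapshot('wrist');cv2.imwrite('pics/w3.png',im);st()
E
```

```text
time_s: 3.58
eef_pos: [0.535, -0.0325, 0.0365]
tool_rot: [0.631, 0.776, -0.003, -0.004]
contact_force: [-1.0, 0.2, 2.0]
grip_width: -0.0001
t 3.58 pos [ 0.535  -0.0325  0.0365] box [-0.0307  0.0101] psi 101.81 tilt [ 0.0036 -0.0094] F [-0.98  0.25  1.99] M [-0.07   0.255  0.006] q7 [ 0.25  0.74 -0.35  1.92  0.45  0.56 -0.2 ] w -0.0001
t 3.63 pos [ 0.5357 -0.0323  0.0365] box [-0.03    0.0101] psi 101.82 tilt [ 0.0037 -0.0083] F [-1.52 -1.53  1.34] M [-0.165  0.113 -0.067] q7 [ 0.25  0.74 -0.35  1.92  0.45  0.56 -0.2 ] w -0.0001
```

View pics/w3.png

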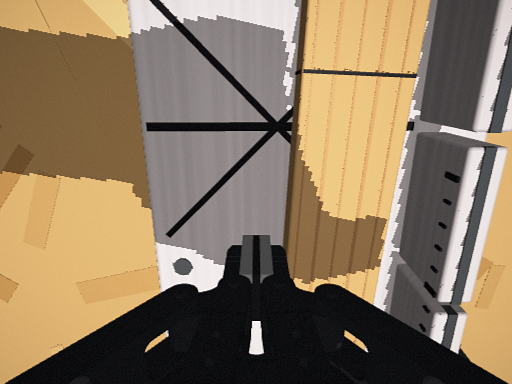

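Finger is in contact with the batten's front face (285,240). Continue gently.

```bash
python3 -m handwheel '{"gripper":[1,1,1,1,1,1,1,1,1,1],"offset":[[0,0.004,0],[0,0.008,0],[0,0.012,0],[0,0.016,0],[0,0.02,0],[0,0.024,0],[0,0.028,0],[0,0.032,0],[0,0.036,0],[0,0.04,0]],"rot":[[0,0,0],[0,0,0],[0,0,0],[0,0,0],[0,0,0],[0,0,0],[0,0,0],[0,0,0],[0,0,0],[0,0,0]]}'
python3 - <<'E'
from h import *
st()
cp=optics.camera_params('wrist');im,d=optics.snapshot('wrist');cv2.imwrite('pics/w4.png',im);st()
E
```

```text
time_s: 4.47
eef_pos: [0.5474, -0.0301, 0.0364]
tool_rot: [0.631, 0.776, -0.002, -0.004]
contact_force: [-2.2, -1.2, 1.6]
grip_width: 0.0001
t 4.47 pos [ 0.5474 -0.0301  0.0364] box [-0.0181  0.0099] psi 101.81 tilt [ 0.0035 -0.0087] F [-2.18 -1.21  1.64] M [-0.171  0.322  0.01 ] q7 [ 0.24  0.76 -0.36  1.89  0.44  0.59 -0.2 ] w 0.0001
t 4.52 pos [ 0.5478 -0.03    0.0364] box [-0.0177  0.0099] psi 101.81 tilt [ 0.0035 -0.0079] F [-0.52 -0.09  0.27] M [-0.167  0.188 -0.022] q7 [ 0.24  0.76 -0.36  1.89  0.44  0.59 -0.2 ] w -0.0002
```

View pics/w4.png

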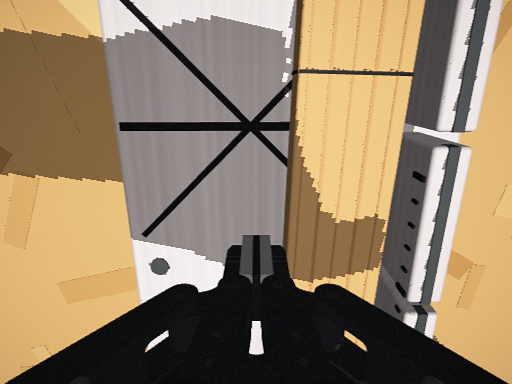

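```bash
python3 -m handwheel '{"gripper":[1,1,1,1,1,1,1,1,1,1],"offset":[[0,0.002,0],[0,0.004,0],[0,0.006,0],[0,0.008,0],[0,0.01,0],[0,0.012,0],[0,0.013,0],[0,0.014,0],[0,0.015,0],[0,0.016,0]],"rot":[[0,0,0],[0,0,0],[0,0,0],[0,0,0],[0,0,0],[0,0,0],[0,0,0],[0,0,0],[0,0,0],[0,0,0]]}'
python3 -c "
from h import *
st()"
python3 -m handwheel '{"gripper":[1,1,1,1,1,1,1,1,1,1],"offset":[[0,0.002,0],[0,0.003,0],[0,0.004,0],[0,0.005,0],[0,0.006,0],[0,0.007,0],[0,0.008,0],[0,0.009,0],[0,0.01,0],[0,0.01,0]],"rot":[[0,0,0],[0,0,0],[0,0,0],[0,0,0],[0,0,0],[0,0,0],[0,0,0],[0,0,0],[0,0,0],[0,0,0]]}'
python3 -c "
from h import *
st()"
```

```text
time_s: 5.35
eef_pos: [0.5521, -0.0291, 0.0363]
tool_rot: [0.631, 0.776, -0.002, -0.004]
contact_force: [-2.9, -0.5, 2.3]
grip_width: 0.0003
t 5.35 pos [ 0.5521 -0.0291  0.0363] box [-0.0133  0.0098] psi 101.8 tilt [ 0.0034 -0.0089] F [-2.9  -0.53  2.32] M [-0.226  0.477 -0.042] q7 [ 0.24  0.76 -0.36  1.87  0.44  0.59 -0.19] w 0.0003
time_s: 6.18
eef_pos: [0.5521, -0.0291, 0.036]
tool_rot: [0.631, 0.776, -0.005, -0.006]
contact_force: [-7.2, -1.4, 5.7]
grip_width: -0.0001
t 6.18 pos [ 0.5521 -0.0291  0.036 ] box [-0.0132  0.0099] psi 101.8 tilt [ 0.0031 -0.0152] F [-7.16 -1.42  5.69] M [-0.335  1.443  0.024] q7 [ 0.24  0.76 -0.36  1.87  0.44  0.6  -0.19] w -0.0001
```

```bash
python3 -m handwheel '{"gripper":[1,1,1,1,1,1,1,1,1,1],"offset":[[0,-0.04,0],[0,-0.09,-0.02],[0.05,-0.09,-0.13],[0.18,-0.09,-0.14],[0.31,-0.09,-0.14],[0.44,-0.06,-0.14],[0.57,0,-0.14],[0.65,0.06,-0.14],[0.65,0.12,-0.14],[0.65,0.12,-0.1]],"rot":[[0,0,0],[0,0,0],[0,0,0],[0,0,0],[0,0,0],[0,0,0],[0,0,0],[0,0,0],[0,0,0],[0,0,0]]}'
python3 - <<'E'
from h import *
st();plan(b2w(.022,.205),.037,BOX['yaw']+np.pi/2)
cp=optics.camera_params('wrist');im,d=optics.snapshot('wrist');cv2.imwrite('pics/w5.png',im)
im,d=optics.snapshot('top');cv2.imwrite('pics/t5.png',cv2.resize(im[110:210,185:385],(800,400),interpolation=cv2.INTER_CUBIC))
E
```

```text
time_s: 7.02
eef_pos: [0.5543, 0.1755, 0.0685]
tool_rot: [0.629, 0.777, 0.003, -0.004]
contact_force: [1.1, -0.9, 0.5]
grip_width: -0.0003
t 7.02 pos [0.5543 0.1755 0.0685] box [0.0313 0.2096] psi 102.04 tilt [ 0.0087 -0.0005] F [ 1.11 -0.9   0.46] M [-0.059 -0.006 -0.019] q7 [-0.11  0.74 -0.37  1.78  0.37  0.69 -0.47] w -0.0003
offset [-0.0162 -0.0309  0.105 ] rot [-0.0001 -0.0014  0.0002]
```

View pics/w5.png

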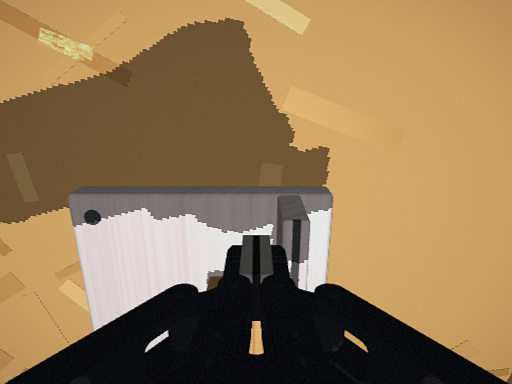

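View pics/t5.png

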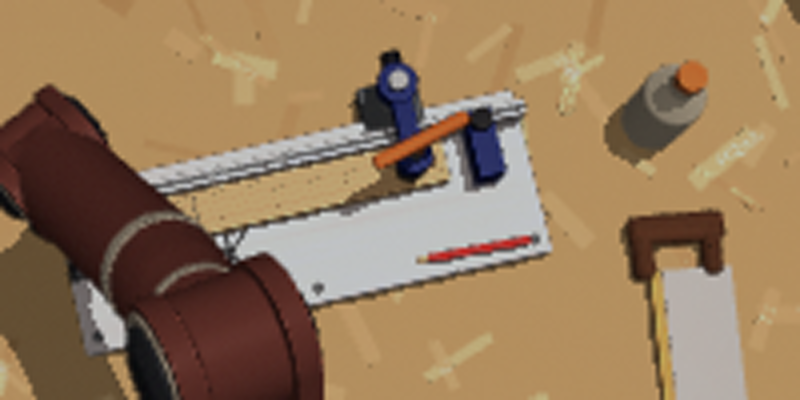

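```bash
python3 -m handwheel '{"gripper":[1,1,1,1,1,1,1,1,1,1],"offset":[[-0.005,-0.031,0],[-0.005,-0.031,0.05],[-0.01,-0.031,0.1],[-0.02,-0.031,0.105],[-0.04,-0.031,0.105],[-0.06,-0.031,0.105],[-0.075,-0.031,0.105],[-0.09,-0.031,0.105],[-0.105,-0.031,0.105],[-0.12,-0.031,0.105]],"rot":[[0,0,0],[0,0,0],[0,0,0],[0,0,0],[0,0,0],[0,0,0],[0,0,0],[0,0,0],[0,0,0],[0,0,0]]}'
python3 -c "
from h import *
st()"
python3 -m handwheel '{"gripper":[1,1,1,1,1,1,1,1,1,1],"offset":[[-0.003,0,0],[-0.006,0,0],[-0.009,0,0],[-0.012,0,0],[-0.015,0,0],[-0.018,0,0],[-0.021,0,0],[-0.023,0,0],[-0.025,0,0],[-0.025,0,0]],"rot":[[0,0,0],[0,0,0],[0,0,0],[0,0,0],[0,0,0],[0,0,0],[0,0,0],[0,0,0],[0,0,0],[0,0,0]]}'
python3 -c "
from h import *
st()"
```

```text
time_s: 7.95
eef_pos: [0.5458, 0.1323, 0.0335]
tool_rot: [0.631, 0.776, -0.005, -0.006]
contact_force: [-0.9, 2.3, 1.5]
grip_width: -0.0001
t 7.95 pos [0.5458 0.1323 0.0335] box [0.014  0.1691] psi 101.82 tilt [ 0.0043 -0.0153] F [-0.89  2.3   1.46] M [0.334 0.105 0.002] q7 [-0.06  0.77 -0.34  1.85  0.41  0.61 -0.45] w -0.0001
time_s: 8.78
eef_pos: [0.5475, 0.1247, 0.0335]
tool_rot: [0.631, 0.776, -0.005, -0.006]
contact_force: [-0.1, 2.6, 2.1]
grip_width: 0.0001
t 8.78 pos [0.5475 0.1247 0.0335] box [0.0141 0.1613] psi 101.8 tilt [ 0.004  -0.0152] F [-0.13  2.55  2.12] M [ 0.314 -0.011 -0.022] q7 [-0.05  0.77 -0.34  1.85  0.41  0.61 -0.44] w 0.0001
```

```bash
python3 -m handwheel '{"gripper":[1,1,1,1,1,1,1,1,1,1],"offset":[[-0.002,0,-0.002],[-0.004,0,-0.005],[-0.006,0,-0.005],[-0.008,0,-0.005],[-0.01,0,-0.005],[-0.012,0,-0.005],[-0.014,0,-0.005],[-0.015,0,-0.005],[-0.016,0,-0.005],[-0.016,0,-0.005]],"rot":[[0,0,0],[0,0,0],[0,0,0],[0,0,0],[0,0,0],[0,0,0],[0,0,0],[0,0,0],[0,0,0],[0,0,0]]}'
python3 -c "
from h import *
st()"

```

```text
time_s: 9.62
eef_pos: [0.5481, 0.1215, 0.035]
tool_rot: [0.63, 0.776, -0.004, -0.007]
contact_force: [-1.7, 4.5, -1.5]
grip_width: 0.0
t 9.62 pos [0.5481 0.1215 0.035 ] box [0.014  0.1581] psi 101.86 tilt [ 0.0061 -0.0149] F [-1.66  4.47 -1.52] M [ 1.055  0.256 -0.01 ] q7 [-0.04  0.77 -0.35  1.85  0.41  0.61 -0.43] w 0.0
```

```bash
python3 -m handwheel '{"gripper":[1,1,1,1,1,1,1,1,1,1],"offset":[[-0.002,0,0],[-0.004,0,0],[-0.006,0,0],[-0.008,0,0],[-0.008,0,0],[-0.008,0,0],[-0.008,0,0],[-0.008,0,0],[-0.008,0,0],[-0.008,0,0]],"rot":[[0,0,0],[0,0,0],[0,0,0],[0,0,0],[0,0,0],[0,0,0],[0,0,0],[0,0,0],[0,0,0],[0,0,0]]}'
python3 -c "
from h import *
st()"

```

```text
time_s: 10.45
eef_pos: [0.5481, 0.1215, 0.035]
tool_rot: [0.63, 0.777, -0.003, -0.008]
contact_force: [-1.9, 7.0, -0.9]
grip_width: -0.0001
t 10.45 pos [0.5481 0.1215 0.035 ] box [0.014  0.1581] psi 101.95 tilt [ 0.0092 -0.0145] F [-1.94  6.98 -0.88] M [ 1.404  0.394 -0.08 ] q7 [-0.03  0.77 -0.35  1.85  0.41  0.61 -0.42] w -0.0001
```

```bash
python3 -m handwheel '{"gripper":[1,1,1,1,1,1,1,1,1,1],"offset":[[0.03,0,0],[0.05,-0.01,-0.08],[0.03,-0.1,-0.14],[-0.05,-0.21,-0.14],[-0.18,-0.21,-0.14],[-0.3,-0.21,-0.14],[-0.42,-0.21,-0.12],[-0.5,-0.21,-0.04],[-0.5,-0.21,0],[-0.5,-0.21,0]],"rot":[[0,0,0],[0,0,0],[0,0,0],[0,0,0],[0,0,0],[0,0,0],[0,0,0],[0,0,0],[0,0,0],[0,0,0]]}'
python3 - <<'E'
from h import *
st();plan(b2w(-.016,.0),.037,BOX['yaw']+np.pi/2)
cp=optics.camera_params('wrist');im,d=optics.snapshot('wrist');cv2.imwrite('pics/w6.png',im)
im,d=optics.snapshot('scene');cv2.imwrite('pics/s6.png',cv2.resize(im[180:340,190:350],(600,600),interpolation=cv2.INTER_CUBIC))
E
```

```text
time_s: 11.28
eef_pos: [0.5157, -0.0429, 0.0323]
tool_rot: [0.632, 0.775, -0.006, -0.009]
contact_force: [-0.2, 1.3, 0.0]
grip_width: -0.0001
t 11.28 pos [ 0.5157 -0.0429  0.0323] box [-0.0517  0.004 ] psi 101.61 tilt [ 0.0064 -0.0206] F [-0.25  1.29  0.01] M [ 0.054  0.024 -0.002] q7 [ 0.27  0.74 -0.35  1.97  0.46  0.54 -0.2 ] w -0.0001
offset [-0.0124  0.1187 -0.018 ] rot [-0.0033 -0.001  -0.001 ]
```

View pics/w6.png

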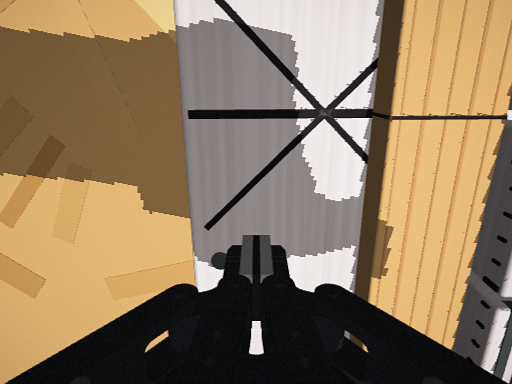

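View pics/s6.png

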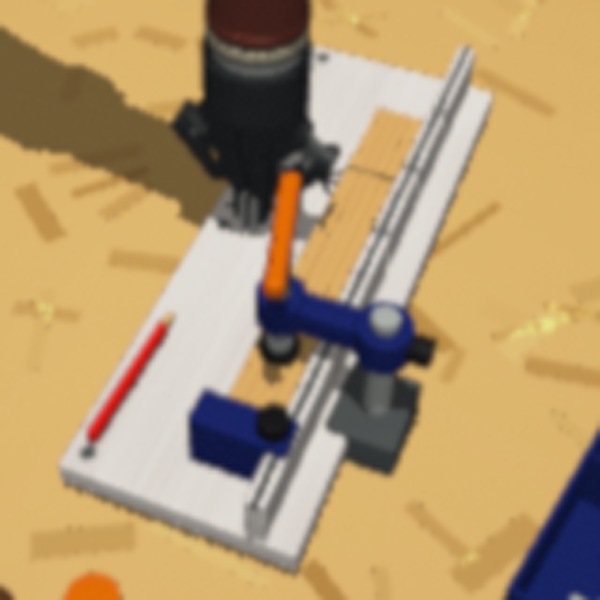

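The batten end is at the stop (250,395 in the scene crop) and its pencil line meets the slot. One final side push.

```bash
python3 -m handwheel '{"gripper":[1,1,1,1,1,1,1,1,1,1],"offset":[[0,0.03,-0.018],[0,0.06,-0.018],[0,0.085,-0.018],[0,0.1,-0.018],[0,0.11,-0.018],[0,0.118,-0.018],[0,0.124,-0.018],[0,0.13,-0.018],[0,0.135,-0.018],[0,0.14,-0.018]],"rot":[[0,0,0],[0,0,0],[0,0,0],[0,0,0],[0,0,0],[0,0,0],[0,0,0],[0,0,0],[0,0,0],[0,0,0]]}'
python3 -c "
from h import *
st()"

```

```text
time_s: 12.22
eef_pos: [0.5526, -0.0311, 0.0387]
tool_rot: [0.63, 0.777, -0.009, -0.012]
contact_force: [-10.9, -1.1, 9.0]
grip_width: -0.0002
t 12.22 pos [ 0.5526 -0.0311  0.0387] box [-0.0132  0.0078] psi 101.92 tilt [ 0.0082 -0.0288] F [-10.94  -1.11   9.01] M [-0.209  2.202 -0.013] q7 [ 0.25  0.77 -0.37  1.85  0.43  0.63 -0.18] w -0.0002
```

```bash
python3 -m handwheel '{"gripper":[1,1,1,1,1,1,-1,-1,-1,-1],"offset":[[0,-0.04,0],[0,-0.08,-0.08],[0,-0.08,-0.2],[0,-0.08,-0.33],[0,-0.08,-0.46],[0,-0.08,-0.59],[0,-0.08,-0.72],[0,-0.05,-0.85],[-0.05,0,-0.95],[-0.1,0.05,-0.95]],"rot":[[0,0,0],[0,0,0],[0,0,0],[0,0,0],[0,0,0],[0,0,0],[0,0,0],[0,0,0],[0,0,0],[0,0,0]]}'
python3 - <<'E'
from h import *
import pickle
st();plan(b2w(.02,-.11),.155,np.deg2rad(117.3))
cp=optics.camera_params('wrist');im,d=optics.snapshot('wrist');cv2.imwrite('pics/w7.png',im);pickle.dump(cp,open('pics/w7.pkl','wb'));np.save('pics/w7.npy',d)
cv2.imwrite('pics/w7a.png',cv2.resize(im[100:300,150:350],(600,600),interpolation=cv2.INTER_CUBIC))
E
```

```text
time_s: 13.05
eef_pos: [0.5859, -0.0565, 0.3314]
tool_rot: [0.629, 0.777, -0.004, -0.006]
contact_force: [1.4, -0.2, 0.9]
grip_width: 0.0482
t 13.05 pos [ 0.5859 -0.0565  0.3314] box [ 0.0141 -0.0239] psi 102.03 tilt [ 0.0045 -0.0128] F [ 1.42 -0.15  0.94] M [-0.014 -0.076 -0.06 ] q7 [ 0.38  0.49 -0.52  1.42  0.24  1.31  0.05] w 0.0482
offset [-0.2896  0.0269  0.5863] rot [-0.0019 -0.001  -0.0424]
```

View pics/w7.png

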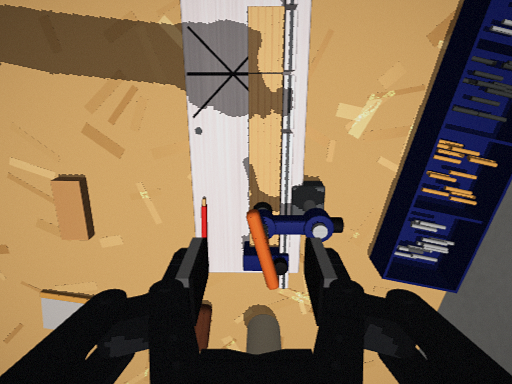

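View pics/w7a.png

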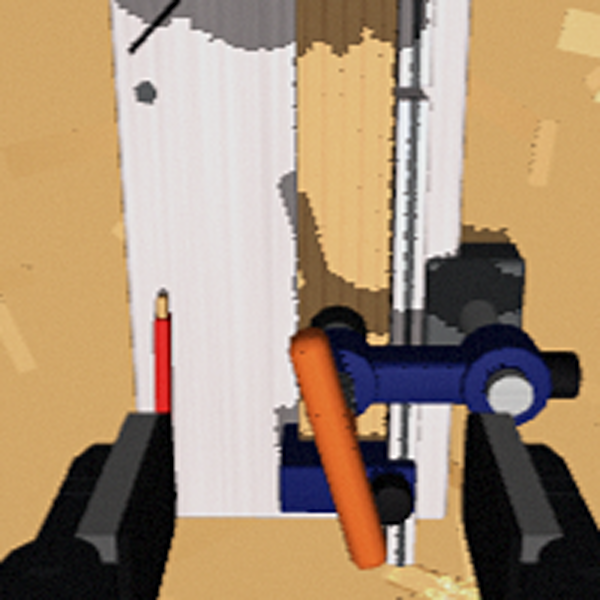

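Flush along the fence to the eye (batten 297–392 in the crop, pencil untouched). Quick numeric check of its front edge, end, and handle.

```bash
python3 - <<'E'
from h import *
import pickle
cp=pickle.load(open('pics/w7.pkl','rb'));im=cv2.imread('pics/w7.png');d=np.load('pics/w7.npy')
hsv=cv2.cvtColor(im,cv2.COLOR_BGR2HSV)
pts=[]
for v in list(range(8,175,6)):
    row=hsv[v,190:300]; m=(row[:,1]>75)&(row[:,0]<30)
    u=np.where(m)[0]
    if len(u)>10: pts.append([190+u[0]-.5,v])
w=w2b(onz('w',pts,.052,cp));p=np.polyfit(w[:,1],w[:,0],1);r=w[:,0]-np.polyval(p,w[:,1]);k=abs(r)<.003
p=np.polyfit(w[k,1],w[k,0],1);print('slope',p[0],'x at y=-10',np.polyval(p,-.01),k.sum(),len(k),w[:,1].min(),w[:,1].max())
f=onz('w',[[150+118/3,200/1]],.03,cp)
# bed edge check at crop (132,330),(117,100)
q=[[150+(x+.5)/3-.5,100+(y+.5)/3-.5] for x,y in((135,385),(117,100),(466,100),(449,500))]
print(w2b(onz('w',q,.03,cp)).round(4))
m=cv2.inRange(hsv,(4,190,120),(14,255,255));n,l,s,_=cv2.connectedComponentsWithStats(m);i=1+np.argmax(s[1:,4]);v,u=np.where(l==i)
wz=np.median(ondepth('w',np.c_[u,v],d[v,u],cp)[:,2]);P=onz('w',np.c_[u,v],wz,cp)[:,:2];print(wz,cv2.minAreaRect((P*1000).astype(np.float32)),P.mean(0),b2w(.02,-.11))
E
```

```text
slope -0.04760998701749116 x at y=-10 0.005228752199970508 4 28 -0.05390546862323478 0.14524835929042418
[[-0.0847 -0.1525]
 [-0.0845 -0.0059]
 [ 0.0789 -0.0055]
 [ 0.0803 -0.2191]]
0.17762272148139163 ((609.44287109375, -139.717529296875), (14.136895179748535, 93.94022369384766), 27.006200790405273) [ 0.60824702 -0.13832983] [ 0.60948953 -0.13948948]
```

```bash
python3 - <<'E'
from h import *
import pickle
cp=pickle.load(open('pics/w7.pkl','rb'));im=cv2.imread('pics/w7.png').astype(float)
s=(im[:,:,2]-im[:,:,0])/(im.sum(2)+1)
pts=[]
for v in range(6,195,4):
    g=np.abs(np.diff(s[v,238:262])); pts.append([238+g.argmax()+.5,v])
pts=np.array(pts);w=w2b(onz('w',pts,.052,cp));k=np.ones(len(w),bool)
for _ in range(6):
    p=np.polyfit(w[k,1],w[k,0],1);r=w[:,0]-np.polyval(p,w[:,1]);k=abs(r-np.median(r))<max(.001,1.5*np.std(r[k]))
print('slope',p[0],'x',np.polyval(p,-.01),k.sum(),len(k))
# end row near stop & far end columns
for u in range(255,278,4): print(u,[round(float(x),2) for x in s[0:12,u]])
E
```

```text
slope -0.0006158160519289929 x 0.00032599325455567424 44 48
255 [0.01, 0.01, 0.01, 0.01, 0.0, -0.0, 0.16, 0.2, 0.19, 0.19, 0.19, 0.19]
259 [0.01, 0.01, 0.01, 0.01, 0.01, 0.0, 0.14, 0.2, 0.2, 0.19, 0.2, 0.2]
263 [0.01, 0.01, 0.01, 0.01, 0.01, 0.0, 0.14, 0.19, 0.19, 0.19, 0.19, 0.19]
267 [0.01, 0.01, 0.01, 0.01, 0.01, 0.0, 0.13, 0.19, 0.19, 0.19, 0.19, 0.19]
271 [0.01, 0.01, 0.01, 0.01, 0.01, -0.0, 0.19, 0.2, 0.19, 0.2, 0.2, 0.19]
275 [0.0, 0.01, 0.01, 0.01, 0.0, -0.0, 0.19, 0.19, 0.19, 0.19, 0.19, 0.19]
```

```bash
python3 - <<'E'
from h import *
import pickle
cp=pickle.load(open('pics/w7.pkl','rb'))
print(w2b(onz('w',[[265,5.6]],.052,cp)))
st();plan([.6093,-.1395],.25,np.deg2rad(117.1))
E
```

```text
[[0.02102339 0.14773877]]
t 13.1 pos [ 0.5877 -0.0613  0.3265] box [ 0.0149 -0.029 ] psi 101.69 tilt [ 0.003  -0.0167] F [ 3.01 -2.83 -1.39] M [-0.217 -0.221 -0.014] q7 [ 0.38  0.5  -0.52  1.42  0.25  1.3   0.05] w 0.0556
offset [-0.2705  0.022   0.2539] rot [-0.0026 -0.0008 -0.0428]
```

```bash
python3 -m handwheel '{"gripper":[-1,-1,-1,-1,-1,-1,-1,-1,-1,-1],"offset":[[-0.1,0.01,0.03],[-0.2,0.02,0.1],[-0.27,0.022,0.17],[-0.27,0.022,0.23],[-0.27,0.022,0.254],[-0.27,0.022,0.254],[-0.27,0.022,0.254],[-0.27,0.022,0.254],[-0.27,0.022,0.254],[-0.27,0.022,0.254]],"rot":[[-0.0026,-0.0008,-0.0128],[-0.0026,-0.0008,-0.0228],[-0.0026,-0.0008,-0.0328],[-0.0026,-0.0008,-0.0428],[-0.0026,-0.0008,-0.0428],[-0.0026,-0.0008,-0.0428],[-0.0026,-0.0008,-0.0428],[-0.0026,-0.0008,-0.0428],[-0.0026,-0.0008,-0.0428],[-0.0026,-0.0008,-0.0428]]}'
python3 - <<'E'
from h import *
st();plan([.6093,-.1395],.156,np.deg2rad(117.1))
im,d=optics.snapshot('wrist');cv2.imwrite('pics/w8.png',im)
E
```

```text
time_s: 13.93
eef_pos: [0.6099, -0.1385, 0.2514]
tool_rot: [0.521, 0.853, 0.001, 0.001]
contact_force: [1.2, -0.9, 0.0]
grip_width: 0.0853
t 13.93 pos [ 0.6099 -0.1385  0.2514] box [ 0.0206 -0.1092] psi 117.15 tilt [-0.0013  0.0022] F [ 1.18 -0.86  0.04] M [ 0.    -0.042  0.032] q7 [ 0.51  0.61 -0.55  1.46  0.33  1.16  0.37] w 0.0853
offset [-0.0015 -0.004   0.3181] rot [0.0004 0.0002 0.0001]
```

View pics/w8.png

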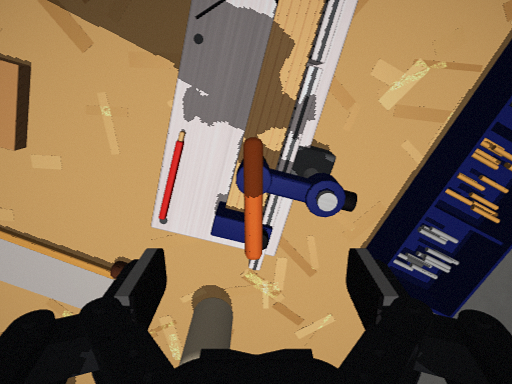

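Bar is upright at column 254, centred between the fingers. Descend and close.

```bash
python3 -m handwheel '{"gripper":[-1,-1,-1,-1,-1,-0.3,0.2,0.6,1,1],"offset":[[-0.0015,-0.004,0.09],[-0.0015,-0.004,0.18],[-0.0015,-0.004,0.26],[-0.0015,-0.004,0.318],[-0.0015,-0.004,0.318],[-0.0015,-0.004,0.318],[-0.0015,-0.004,0.318],[-0.0015,-0.004,0.318],[-0.0015,-0.004,0.318],[-0.0015,-0.004,0.318]],"rot":[[0,0,0],[0,0,0],[0,0,0],[0,0,0],[0,0,0],[0,0,0],[0,0,0],[0,0,0],[0,0,0],[0,0,0]]}' 50
python3 - <<'E'
from h import *
for _ in range(3): st();im,d=optics.snapshot('wrist')
cv2.imwrite('pics/w9.png',im)
E
```

```text
time_s: 14.82
eef_pos: [0.6097, -0.1398, 0.157]
tool_rot: [0.522, 0.853, 0.001, 0.002]
contact_force: [0.1, 0.0, -0.2]
grip_width: 0.0255
t 14.82 pos [ 0.6097 -0.1398  0.157 ] box [ 0.0202 -0.1103] psi 117.13 tilt [-0.0025  0.0035] F [ 0.05  0.04 -0.19] M [ 0.023 -0.056 -0.002] q7 [ 0.49  0.7  -0.52  1.58  0.4   0.96  0.32] w 0.0255
t 14.87 pos [ 0.6095 -0.1398  0.1567] box [ 0.02   -0.1103] psi 117.13 tilt [-0.0022  0.003 ] F [-1.24  0.14  0.46] M [ 0.013  0.03  -0.001] q7 [ 0.49  0.7  -0.52  1.58  0.4   0.96  0.32] w 0.0172
t 14.92 pos [ 0.609  -0.1401  0.1567] box [ 0.0194 -0.1105] psi 117.12 tilt [-0.0021  0.0014] F [-1.51 -1.33  4.19] M [-0.061  0.43  -0.025] q7 [ 0.49  0.7  -0.51  1.58  0.4   0.96  0.32] w 0.0129
```

View pics/w9.png

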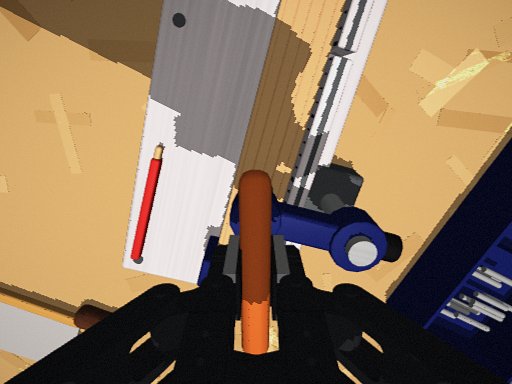

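```bash
cat > tq.py <<'E'
from h import *
import sys
M=[]
def f():
    s=manip.state();r=R.from_quat(s['tool_rot']).as_matrix();M.append((s['wrist_torque'][2],s['contact_force'],s['wrist_torque']));return s,np.degrees(np.arctan2(r[1,0],r[0,0]))
for i in range(int(sys.argv[1]) if len(sys.argv)>1 else 4):
    if i: optics.snapshot('wrist')
    s,p=f()
print('t',round(s['time_s'],2),'psi',round(p,2),'rad',round(np.radians(117.1-p),3),'Mz',[round(m[0],3) for m in M],'F',np.mean([m[1] for m in M],0).round(1),'M',np.mean([m[2] for m in M],0).round(3),'box',w2b(s['eef_pos'])[0].round(4),'z',s['eef_pos'][2].round(4),'q',s['joint_pos'].round(2),'w',round(s['grip_width'],4))
E
python3 tq.py 2
python3 -m handwheel '{"gripper":[1,1,1,1,1,1,1,1,1,1],"offset":[[0,0,0.0003],[0,0,0.0006],[0,0,0.0009],[0,0,0.0013],[0,0,0.0016],[0,0,0.0019],[0,0,0.0019],[0,0,0.0019],[0,0,0.0019],[0,0,0.0019]],"rot":[[0,0,0.008],[0,0,0.016],[0,0,0.024],[0,0,0.032],[0,0,0.04],[0,0,0.048],[0,0,0.048],[0,0,0.048],[0,0,0.048],[0,0,0.048]]}'
python3 tq.py 3
```

```text
t 15.02 psi 117.11 rad -0.0 Mz [np.float64(0.033), np.float64(-0.03)] F [-2.   0.1  4.6] M [-0.056  0.438  0.001] box [ 0.0194 -0.1105] z 0.1567 q [ 0.49  0.7  -0.51  1.58  0.4   0.96  0.32] w 0.0131
time_s: 15.85
eef_pos: [0.6094, -0.14, 0.1563]
tool_rot: [0.644, 0.765, 0.001, 0.002]
contact_force: [0.9, -0.5, 1.0]
grip_width: 0.0132
t 15.95 psi 99.87 rad 0.301 Mz [np.float64(0.169), np.float64(0.135), np.float64(0.198)] F [0.4 0.1 0.8] M [-0.017 -0.214  0.167] box [ 0.0198 -0.1105] z 0.1563 q [ 0.44  0.68 -0.43  1.58  0.33  0.94  0.07] w 0.013
```

```bash
python3 -m handwheel '{"gripper":[1,1,1,1,1,1,1,1,1,1],"offset":[[0,0,0.0003],[0,0,0.0006],[0,0,0.0009],[0,0,0.0013],[0,0,0.0016],[0,0,0.0019],[0,0,0.0019],[0,0,0.0019],[0,0,0.0019],[0,0,0.0019]],"rot":[[0,0,0.008],[0,0,0.016],[0,0,0.024],[0,0,0.032],[0,0,0.04],[0,0,0.048],[0,0,0.048],[0,0,0.048],[0,0,0.048],[0,0,0.048]]}' >/dev/null
python3 tq.py 4
```

```text
t 16.93 psi 82.6 rad 0.602 Mz [np.float64(0.185), np.float64(0.164), np.float64(0.194), np.float64(0.191)] F [ 2.4 -0.4 -0.6] M [-0.097 -0.711  0.184] box [ 0.0203 -0.1106] z 0.1558 q [ 0.4   0.67 -0.35  1.59  0.27  0.93 -0.17] w 0.013
```

```bash
python3 - <<'E'
from h import *
im,d=optics.snapshot('scene');cv2.imwrite('pics/s10.png',cv2.resize(im[220:320,220:320],(600,600),interpolation=cv2.INTER_CUBIC))
E
```

```text
(no output)
```

View pics/s10.png

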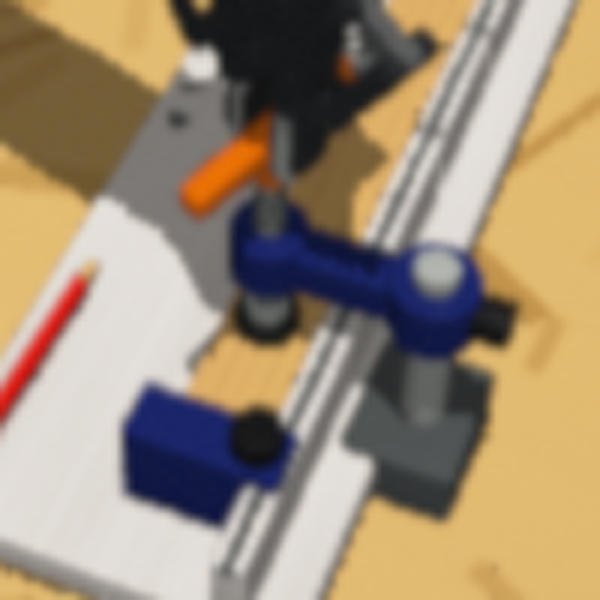

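Handle turns with the gripper; foot disc (265,318) is just above the batten. Continue.

```bash
python3 -m handwheel '{"gripper":[1,1,1,1,1,1,1,1,1,1],"offset":[[0,0,0.0003],[0,0,0.0006],[0,0,0.0009],[0,0,0.0013],[0,0,0.0016],[0,0,0.0019],[0,0,0.0019],[0,0,0.0019],[0,0,0.0019],[0,0,0.0019]],"rot":[[0,0,0.008],[0,0,0.016],[0,0,0.024],[0,0,0.032],[0,0,0.04],[0,0,0.048],[0,0,0.048],[0,0,0.048],[0,0,0.048],[0,0,0.048]]}' >/dev/null
python3 tq.py 5
```

```text
t 18.02 psi 65.33 rad 0.904 Mz [np.float64(0.189), np.float64(0.171), np.float64(0.221), np.float64(0.189), np.float64(0.228)] F [ 4.9 -1.2 -2.8] M [-0.349 -1.147  0.2  ] box [ 0.0207 -0.1109] z 0.1552 q [ 0.35  0.66 -0.27  1.59  0.21  0.91 -0.42] w 0.0129
```

```bash
python3 -m handwheel '{"gripper":[1,1,1,1,1,1,1,1,1,1],"offset":[[0.0005,0.001,0.0003],[0.001,0.002,0.0006],[0.0014,0.003,0.0008],[0.0014,0.003,0.001],[0.0014,0.003,0.0013],[0.0014,0.003,0.0013],[0.0014,0.003,0.0013],[0.0014,0.003,0.0013],[0.0014,0.003,0.0013],[0.0014,0.003,0.0013]],"rot":[[0,0,0.007],[0,0,0.014],[0,0,0.021],[0,0,0.027],[0,0,0.032],[0,0,0.032],[0,0,0.032],[0,0,0.032],[0,0,0.032],[0,0,0.032]]}' >/dev/null
python3 tq.py 5
```

```text
t 19.05 psi 53.81 rad 1.105 Mz [np.float64(0.157), np.float64(0.197), np.float64(0.173), np.float64(0.202), np.float64(0.148)] F [ 2.5 -1.8 -0.7] M [-0.501 -0.583  0.175] box [ 0.0213 -0.1112] z 0.1548 q [ 0.32  0.66 -0.21  1.59  0.16  0.91 -0.58] w 0.0129
```

```bash
python3 -m handwheel '{"gripper":[1,1,1,1,1,1,1,1,1,1],"offset":[[0,0.001,0.0003],[0,0.002,0.0006],[0,0.003,0.0009],[0,0.003,0.0013],[0,0.003,0.0016],[0,0.003,0.0019],[0,0.003,0.0019],[0,0.003,0.0019],[0,0.003,0.0019],[0,0.003,0.0019]],"rot":[[0,0,0.008],[0,0,0.016],[0,0,0.024],[0,0,0.032],[0,0,0.04],[0,0,0.048],[0,0,0.048],[0,0,0.048],[0,0,0.048],[0,0,0.048]]}' >/dev/null
python3 tq.py 5
```

```text
t 20.08 psi 36.54 rad 1.406 Mz [np.float64(0.095), np.float64(0.155), np.float64(0.133), np.float64(0.176), np.float64(0.185)] F [ 1.7 -1.8 -0.1] M [-0.518 -0.404  0.149] box [ 0.0217 -0.1119] z 0.1542 q [ 0.27  0.66 -0.13  1.59  0.1   0.9  -0.83] w 0.013
```

```bash
python3 -m handwheel '{"gripper":[1,1,1,1,1,1,1,1,1,1],"offset":[[0,0,0.0003],[0,0,0.0006],[0,0,0.0009],[0,0,0.0013],[0,0,0.0016],[0,0,0.0019],[0,0,0.0019],[0,0,0.0019],[0,0,0.0019],[0,0,0.0019]],"rot":[[0,0,0.008],[0,0,0.016],[0,0,0.024],[0,0,0.032],[0,0,0.04],[0,0,0.048],[0,0,0.048],[0,0,0.048],[0,0,0.048],[0,0,0.048]]}' >/dev/null
python3 tq.py 5
```

```text
t 21.12 psi 19.25 rad 1.708 Mz [np.float64(0.206), np.float64(0.17), np.float64(0.233), np.float64(0.188), np.float64(0.194)] F [ 2.9 -3.5 -1.6] M [-0.935 -0.635  0.198] box [ 0.0217 -0.1124] z 0.1537 q [ 0.22  0.66 -0.04  1.59  0.03  0.89 -1.07] w 0.0129
```

```bash
python3 -m handwheel '{"gripper":[1,1,1,1,1,1,1,1,1,1],"offset":[[0.001,0.002,0.0003],[0.002,0.004,0.0006],[0.002,0.004,0.0008],[0.002,0.004,0.001],[0.002,0.004,0.0013],[0.002,0.004,0.0013],[0.002,0.004,0.0013],[0.002,0.004,0.0013],[0.002,0.004,0.0013],[0.002,0.004,0.0013]],"rot":[[0,0,0.007],[0,0,0.014],[0,0,0.021],[0,0,0.027],[0,0,0.032],[0,0,0.032],[0,0,0.032],[0,0,0.032],[0,0,0.032],[0,0,0.032]]}' >/dev/null
python3 tq.py 6
```

```text
t 22.2 psi 7.74 rad 1.909 Mz [np.float64(0.159), np.float64(0.208), np.float64(0.209), np.float64(0.213), np.float64(0.209), np.float64(0.184)] F [-0.4 -1.8  2. ] M [-0.536  0.209  0.197] box [ 0.022  -0.1132] z 0.1532 q [ 0.18  0.66  0.02  1.59 -0.01  0.89 -1.23] w 0.0129
```

```bash
python3 -m handwheel '{"gripper":[1,1,1,1,1,1,1,1,1,1],"offset":[[0,0,0.0003],[0,0,0.0006],[0,0,0.0008],[0,0,0.001],[0,0,0.0013],[0,0,0.0013],[0,0,0.0013],[0,0,0.0013],[0,0,0.0013],[0,0,0.0013]],"rot":[[0,0,0.007],[0,0,0.014],[0,0,0.021],[0,0,0.027],[0,0,0.032],[0,0,0.032],[0,0,0.032],[0,0,0.032],[0,0,0.032],[0,0,0.032]]}' >/dev/null
python3 tq.py 6
```

```text
t 23.28 psi -3.79 rad 2.11 Mz [np.float64(0.135), np.float64(0.198), np.float64(0.177), np.float64(0.163), np.float64(0.226), np.float64(0.166)] F [-0.7 -3.3  1.5] M [-0.905  0.226  0.178] box [ 0.0218 -0.1135] z 0.1529 q [ 0.15  0.66  0.07  1.59 -0.06  0.89 -1.39] w 0.0129
```

Still free (0.178). Continue in 0.3 rad.

```bash
python3 -m handwheel '{"gripper":[1,1,1,1,1,1,1,1,1,1],"offset":[[0,0,0.0003],[0,0,0.0006],[0,0,0.0009],[0,0,0.0013],[0,0,0.0016],[0,0,0.0019],[0,0,0.0019],[0,0,0.0019],[0,0,0.0019],[0,0,0.0019]],"rot":[[0,0,0.008],[0,0,0.016],[0,0,0.024],[0,0,0.032],[0,0,0.04],[0,0,0.048],[0,0,0.048],[0,0,0.048],[0,0,0.048],[0,0,0.048]]}' >/dev/null
python3 tq.py 5
```

```text
t 24.32 psi -21.07 rad 2.412 Mz [np.float64(0.175), np.float64(0.214), np.float64(0.214), np.float64(0.171), np.float64(0.243)] F [-1.3 -4.6  3.1] M [-1.201  0.461  0.203] box [ 0.0216 -0.114 ] z 0.1524 q [ 0.1   0.66  0.16  1.59 -0.12  0.89 -1.64] w 0.0133
```

```bash
python3 -m handwheel '{"gripper":[1,1,1,1,1,1,1,1,1,1],"offset":[[0.001,0,0.0003],[0.002,0,0.0006],[0.002,0,0.0008],[0.002,0,0.001],[0.002,0,0.0013],[0.002,0,0.0013],[0.002,0,0.0013],[0.002,0,0.0013],[0.002,0,0.0013],[0.002,0,0.0013]],"rot":[[0,0,0.007],[0,0,0.014],[0,0,0.021],[0,0,0.027],[0,0,0.032],[0,0,0.032],[0,0,0.032],[0,0,0.032],[0,0,0.032],[0,0,0.032]]}' >/dev/null
python3 tq.py 6
```

```text
t 25.4 psi -32.58 rad 2.612 Mz [np.float64(0.275), np.float64(0.191), np.float64(0.222), np.float64(0.251), np.float64(0.258), np.float64(0.23)] F [-2.6 -4.1  4. ] M [-1.089  0.749  0.238] box [ 0.0213 -0.1144] z 0.1521 q [ 0.07  0.67  0.21  1.59 -0.17  0.9  -1.8 ] w 0.0128
```

```bash
python3 -m handwheel '{"gripper":[1,1,1,1,1,1,1,1,1,1],"offset":[[0,0,0.0002],[0,0,0.0004],[0,0,0.0006],[0,0,0.0006],[0,0,0.0006],[0,0,0.0006],[0,0,0.0006],[0,0,0.0006],[0,0,0.0006],[0,0,0.0006]],"rot":[[0,0,0.006],[0,0,0.011],[0,0,0.016],[0,0,0.016],[0,0,0.016],[0,0,0.016],[0,0,0.016],[0,0,0.016],[0,0,0.016],[0,0,0.016]]}' >/dev/null
python3 tq.py 10
```

```text
t 26.68 psi -38.32 rad 2.713 Mz [np.float64(0.263), np.float64(0.226), np.float64(0.27), np.float64(0.27), np.float64(0.231), np.float64(0.277), np.float64(0.248), np.float64(0.267), np.float64(0.302), np.float64(0.353)] F [-1.8 -4.7  3.7] M [-1.113  0.617  0.271] box [ 0.0211 -0.1146] z 0.152 q [ 0.05  0.67  0.24  1.59 -0.19  0.9  -1.88] w 0.0128
```

```bash
python3 -m handwheel '{"gripper":[1,1,1,1,1,1,1,1,1,1],"offset":[[0,0,0.0001],[0,0,0.0003],[0,0,0.0004],[0,0,0.0004],[0,0,0.0004],[0,0,0.0004],[0,0,0.0004],[0,0,0.0004],[0,0,0.0004],[0,0,0.0004]],"rot":[[0,0,0.004],[0,0,0.008],[0,0,0.011],[0,0,0.011],[0,0,0.011],[0,0,0.011],[0,0,0.011],[0,0,0.011],[0,0,0.011],[0,0,0.011]]}' >/dev/null
python3 tq.py 10
```

```text
t 27.97 psi -42.34 rad 2.783 Mz [np.float64(0.215), np.float64(0.275), np.float64(0.261), np.float64(0.315), np.float64(0.284), np.float64(0.283), np.float64(0.291), np.float64(0.285), np.float64(0.231), np.float64(0.272)] F [-2.2 -4.4  3.6] M [-1.116  0.612  0.271] box [ 0.021  -0.1147] z 0.1519 q [ 0.04  0.67  0.26  1.59 -0.21  0.9  -1.93] w 0.0128
```

```bash
python3 -m handwheel '{"gripper":[1,1,1,1,1,1,1,1,1,1],"offset":[[0,0,0.0001],[0,0,0.0003],[0,0,0.0004],[0,0,0.0004],[0,0,0.0004],[0,0,0.0004],[0,0,0.0004],[0,0,0.0004],[0,0,0.0004],[0,0,0.0004]],"rot":[[0,0,0.004],[0,0,0.008],[0,0,0.011],[0,0,0.011],[0,0,0.011],[0,0,0.011],[0,0,0.011],[0,0,0.011],[0,0,0.011],[0,0,0.011]]}' >/dev/null
python3 tq.py 14
```

```text
t 29.45 psi -46.4 rad 2.854 Mz [np.float64(0.252), np.float64(0.302), np.float64(0.281), np.float64(0.288), np.float64(0.25), np.float64(0.306), np.float64(0.201), np.float64(0.222), np.float64(0.264), np.float64(0.235), np.float64(0.274), np.float64(0.312), np.float64(0.307), np.float64(0.246)] F [-1.9 -4.7  3.5] M [-1.099  0.655  0.267] box [ 0.0208 -0.1147] z 0.1518 q [ 0.03  0.67  0.28  1.59 -0.22  0.9  -1.99] w 0.0132
```

Reading 0.267 against a free drag averaging 0.18 (allowed band 0.12–0.2) gives a rise of 0.07–0.15, best estimate 0.09, inside the firm band. Release.

```bash
python3 -m handwheel '{"gripper":[0.5,0,-0.5,-1,-1,-1,-1,-1,-1,-1],"offset":[[0,0,0],[0,0,0],[0,0,0],[0,0,0],[0,0,0],[0,0,0],[0,0,-0.05],[0,0,-0.12],[0,0,-0.22],[0,0,-0.33]],"rot":[[0,0,0],[0,0,0],[0,0,0],[0,0,0],[0,0,0],[0,0,0],[0,0,0],[0,0,0],[0,0,0],[0,0,0]]}'
python3 - <<'E'
from h import *
st()
im,d=optics.snapshot('wrist');cv2.imwrite('pics/w20.png',im)
im,d=optics.snapshot('scene');cv2.imwrite('pics/s20.png',cv2.resize(im[200:330,200:330],(600,600),interpolation=cv2.INTER_CUBIC))
E
```

```text
time_s: 30.28
eef_pos: [0.6103, -0.1431, 0.2506]
tool_rot: [0.919, -0.394, -0.001, 0.001]
contact_force: [1.3, -0.1, 0.2]
grip_width: 0.0857
t 30.28 pos [ 0.6103 -0.1431  0.2506] box [ 0.0201 -0.1137] psi -46.41 tilt [-0.0005  0.0025] F [ 1.27 -0.06  0.17] M [ 0.03  -0.075 -0.009] q7 [ 0.01  0.58  0.31  1.47 -0.19  1.12 -2.02] w 0.0857
```

View pics/w20.png

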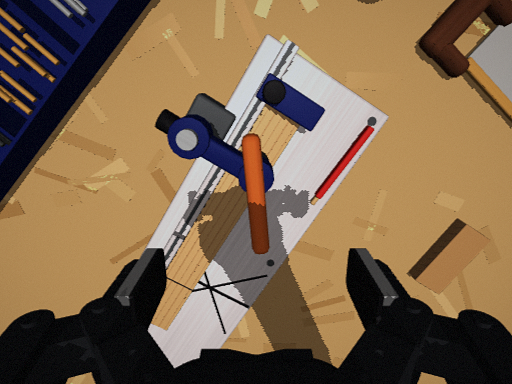

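View pics/s20.png

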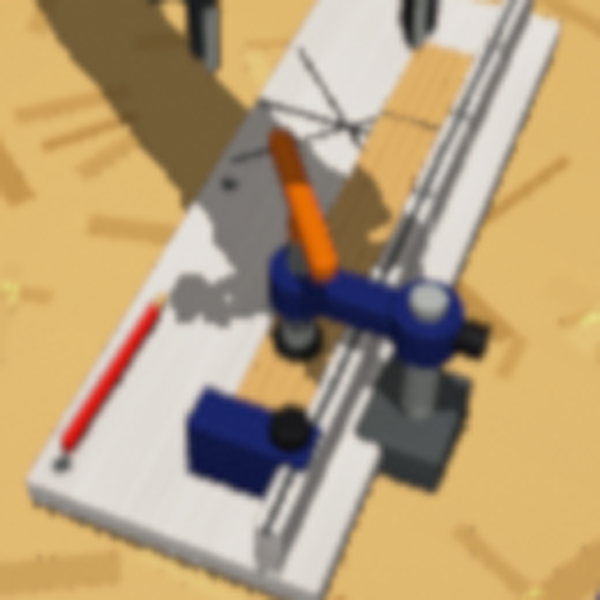

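Handle released, batten against stop (300,125) and fence. Numeric check of the batten once more.

```bash
python3 - <<'E'
from h import *
cp=optics.camera_params('wrist');im=cv2.imread('pics/w20.png').astype(float)
s=(im[:,:,2]-im[:,:,0])/(im.sum(2)+1)
# sample across predicted front edge (x=.001) in box frame
Rm=R.from_quat(cp['orientation'])
def proj(x,y,z):
    c=Rm.inv().apply(np.r_[b2w(x,y),z]-cp['xyz']);return c[0]/c[2]*cp['fx']+cp['cx'],c[1]/c[2]*cp['fy']+cp['cy']
def edge(line):
    uv=np.array([proj(*p,.052) for p in line],np.float32);v=cv2.remap(s.astype(np.float32),uv[:,:1],uv[:,1:],cv2.INTER_LINEAR).ravel()
    g=np.abs(np.diff(cv2.GaussianBlur(v[:,None],(1,5),0).ravel()));return g.argmax(),g.max()
xs=np.arange(-.012,.014,.0005);out=[]
for y in np.arange(-.15,.12,.01):
    i,g=edge([(x,y) for x in xs]);out.append((y,xs[i],g))
o=np.array(out);k=o[:,2]>.015;p=np.polyfit(o[k,0],o[k,1],1)
for _ in range(4):
    r=o[:,1]-np.polyval(p,o[:,0]);k=(abs(r)<.002)&(o[:,2]>.01);p=np.polyfit(o[k,0],o[k,1],1) if k.sum()>4 else p
print(o.round(4).tolist());print('slope',p,k.sum())
ys=np.arange(.138,.162,.0005)
for x in(.01,.02,.03):i,g=edge([(x,y) for y in ys]);print('end y',ys[i],g)
im,d=optics.snapshot('top');cv2.imwrite('pics/t20.png',cv2.resize(im[90:270,110:410],(800,480),interpolation=cv2.INTER_CUBIC))
st()
E
```

```text
[[-0.15, 0.006, 0.0581], [-0.14, 0.0065, 0.0572], [-0.13, 0.0065, 0.0583], [-0.12, 0.007, 0.1808], [-0.11, 0.012, 0.2025], [-0.1, 0.005, 0.2088], [-0.09, -0.002, 0.1418], [-0.08, -0.0095, 0.0914], [-0.07, 0.0095, 0.0556], [-0.06, 0.001, 0.16], [-0.05, -0.0065, 0.1435], [-0.04, 0.006, 0.0519], [-0.03, 0.0065, 0.0498], [-0.02, 0.0065, 0.0584], [-0.01, 0.0065, 0.0513], [0.0, 0.0065, 0.0562], [0.01, 0.0065, 0.0582], [0.02, 0.007, 0.0676], [0.03, 0.0065, 0.0512], [0.04, 0.006, 0.0718], [0.05, 0.0065, 0.0561], [0.06, 0.0065, 0.0587], [0.07, 0.0055, 0.0599], [0.08, 0.0065, 0.0525], [0.09, 0.0065, 0.0545], [0.1, 0.006, 0.0551], [0.11, 0.0065, 0.0527]]
slope [0.00030481 0.00633449] 21
end y 0.14650000000000002 0.040823326
end y 0.14650000000000002 0.048771158
end y 0.14700000000000002 0.048327878
t 30.43 pos [ 0.613  -0.1443  0.2542] box [ 0.0224 -0.1154] psi -46.41 tilt [ 0.0087 -0.0035] F [ 0.61 -0.26 -0.43] M [-0.021  0.044 -0.067] q7 [ 0.01  0.57  0.31  1.47 -0.19  1.12 -2.02] w 0.0856
```

View pics/t20.png

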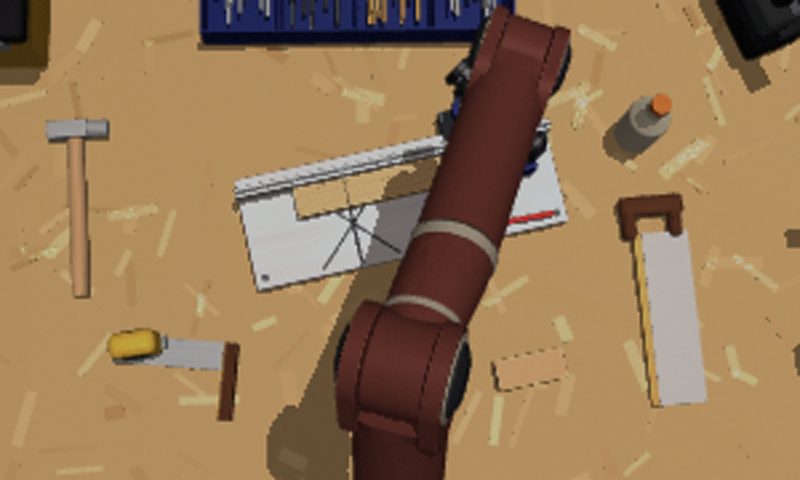

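The uniform 5 mm bias comes from the arm still settling at that picture (pose read later). Repeat at rest, with the bed edge as reference.

```bash
python3 - <<'E'
from h import *
st();cp=optics.camera_params('wrist');im,_=optics.snapshot('wrist');st();cv2.imwrite('pics/w21.png',im);im=im.astype(float)
s=((im[:,:,2]-im[:,:,0])/(im.sum(2)+1)).astype(np.float32)
Rm=R.from_quat(cp['orientation'])
def proj(x,y,z):
    c=Rm.inv().apply(np.r_[b2w(x,y),z]-cp['xyz']);return c[0]/c[2]*cp['fx']+cp['cx'],c[1]/c[2]*cp['fy']+cp['cy']
def edge(line,z):
    uv=np.array([proj(*p,z) for p in line],np.float32);v=cv2.remap(s,uv[:,:1],uv[:,1:],cv2.INTER_LINEAR).ravel()
    return np.abs(np.diff(cv2.GaussianBlur(v[:,None],(1,5),0).ravel())).argmax()
xs=np.arange(-.012,.014,.0005);ys=np.arange(-.03,.12,.01)
print('front x',np.median([xs[edge([(x,y) for x in xs],.052)] for y in ys]))
xb=np.arange(-.097,-.073,.0005);print('bed front x',[xb[edge([(x,y) for x in xb],.03)].round(4) for y in(-.2,-.1,-.05,.05)])
yb=np.arange(-.242,-.218,.0005);print('bed end y',[yb[edge([(x,y) for y in yb],.03)].round(4) for x in(-.06,-.03,0)])
ye=np.arange(.138,.162,.0005);print('end y',[ye[edge([(x,y) for y in ye],.052)].round(4) for x in(.01,.02,.03)])
E
```

```text
t 30.43 pos [ 0.613  -0.1443  0.2542] box [ 0.0224 -0.1154] psi -46.41 tilt [ 0.0087 -0.0035] F [ 0.61 -0.26 -0.43] M [-0.021  0.044 -0.067] q7 [ 0.01  0.57  0.31  1.47 -0.19  1.12 -2.02] w 0.0856
t 30.48 pos [ 0.6116 -0.1437  0.2519] box [ 0.0212 -0.1145] psi -46.41 tilt [ 0.0044 -0.0009] F [-0.49 -0.06 -0.48] M [ 0.008 -0.015 -0.044] q7 [ 0.01  0.57  0.31  1.47 -0.19  1.12 -2.02] w 0.0854
front x 0.0005000000000000109
bed front x [np.float64(-0.079), np.float64(-0.0845), np.float64(-0.0845), np.float64(-0.0855)]
bed end y [np.float64(-0.232), np.float64(-0.232), np.float64(-0.232)]
end y [np.float64(0.1465), np.float64(0.1465), np.float64(0.153)]
```

```bash
python3 -c "
from h import *
st();print(manip.close_job())"
```

```text
t 30.48 pos [ 0.6116 -0.1437  0.2519] box [ 0.0212 -0.1145] psi -46.41 tilt [ 0.0044 -0.0009] F [-0.49 -0.06 -0.48] M [ 0.008 -0.015 -0.044] q7 [ 0.01  0.57  0.31  1.47 -0.19  1.12 -2.02] w 0.0854
the job is handed in; nothing more can be done
None
```

I seated the batten against the fence and the length stop, tightened the T-handle about 2.8 rad clockwise, let go, and handed the job in at 30.5 s. The robot gave no verdict.

- **Pushing:** I slid the batten to the fence, then along to the stop, then pressed it to the fence once more. The highest force I read at the end of a push was about 14 N.
- **Batten position:** the last camera check puts the front edge at x = 0.5 mm, where 1 mm is fully seated. An earlier measure showed it parallel to the fence within 0.001 rad. The end reads y = 146.5 mm, about 148.5 mm after correcting a 2 mm bias, where 150 mm is seated. One of the three end samples disagreed, at 153 mm.
- **An earlier reading I discarded:** the check just before that one was about 5 mm off throughout. The arm was still settling when the picture was taken, so I repeated it.
- **Clamping:** the held torque was about 0.27 N m, against a free drag of about 0.18 N m. That is a rise of about 0.09 N m, or 0.07 to 0.15 given the stated drag range. I could not measure the foot's force directly.
- **Less certain:** the torque stayed level over the last two small turns, and the bar sat about 5° back from the fingers after release. That suggests handle spring and perhaps slight slip in the grip, so I relied on torque rather than angle.
- **Bystanders:** by eye in the last pictures, the pencil and the other things had not moved. I did not measure them.

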